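# Load the engraver's pallet: change the capsule in the chuck, fill the nests

## Robot

A 6-joint arm with a two-finger parallel gripper is mounted at the origin on the work surface; the furniture and walls round the work are solid. World frame = base frame: x ahead of the robot, y to its left, z up, the work surface at z = 0. Lengths are in m, angles in rad, forces in N, time in s.
With the tool pointing down it reaches from about 0.325 to 0.75 m from the base axis. Payload 7.6 kg.
Tool frame: the origin (TCP) lies on the centre line of the jaws, within the pads' length; the fingertips stand tips_ahead ahead of it and the grasp point (between the pads) lies 8 mm behind it (tips_ahead is the distance from the TCP to the fingertips, in m); z points along the fingers, y is the line along which they close (so a half turn about z gives the same grasp; the last joint's range is limited). The gripper opens to 85 mm and grips with 20 to 120 N. Pads are 22 mm wide; open, the fingers measure 114 mm over their backs; the gripper's body (76 mm by 85 mm) begins 54 mm behind the grasp point. The pads swing forward as they close: fully open they stand 13 mm farther back than shut.
Start: joints at [-1.296, 0.052, 1.401, -0, 1.689, -0.07], TCP at [0.177, -0.494, 0.242] pointing down, gripper open.
Joint ranges: [-2.9, 2.9], [-0.91, 2.17], [0.12, 2.37], [-1.06, 4.2], [0.26, 2.73], [-2.93, 2.93]. Speed limits (rad/s): [2.57, 2.57, 3.01, 3.14, 3.14, 3.14].

## Interface

Orientations are given as a unit quaternion [w, x, y, z].
In Python, from workcell import reach, move_linear, move_j, release, gripper_close, sleep, solve_ik, get_image, PlanningError, sign_off, get_clock, get_joint_pos, get_dq, get_effort, get_ee_pos, get_ee_rot, get_ft_force, get_wrist_torque, get_grip_width, get_finger_force, tips_ahead gives the robot as it stands. The module is installed in compiled form; this text tells all that it offers. Calls block until the motion is done:
- reach(position, orientation): joint-space move of the TCP to a pose.
- move_linear(position, rate=0.15, rotation=None, until_force=None): straight line of the TCP; rotation=None keeps the orientation; rate is the mean speed in m/s. With until_force (N) it stops when the force on the tool has changed by that much, and returns True; else False.
- move_j(angles): joint-space move.
- release() and gripper_close(f_grip=None): open the fingers fully, or close them until they stop; f_grip is the grip in N (None keeps the last).
- sleep(seconds).
- solve_ik(position, orientation): joint angles nearest the present ones, or None.
- get_image(name): name is "side" or "top"; returns a dict with "pixels" (480x640x3 uint8, red, green, blue), "depth" (480x640 float32, m along the optical axis (not along the pixel's ray), 0 where there is no reading), "fx", "fy", "cx", "cy" (pixels), "view" (4x4, takes a point from world to camera coordinates). Camera axes: x right, y down, z forward; pixel columns grow to the right and rows downward; lengths in m; the calibration is good to about 2 mm. A picture is of the moment at which its call begins.
A pose or a line that the arm cannot do raises PlanningError and nothing moves.
- sign_off(): hands the job in; it is judged then, once.
Readings, each from a call of its own:
- get_clock(): time.
- get_joint_pos(): joint angles.
- get_dq(): joint speeds.
- get_effort(): joint torques, N m.
- get_ee_pos(): TCP position.
- get_ee_rot(): TCP orientation.
- get_ft_force(): force on the tool from outside, world axes, zero at the start.
- get_wrist_torque(): the same for the moment, N m.
- get_grip_width(): finger opening in m.
- get_finger_force(): force on a finger pad.
Only numpy, scipy, OpenCV 4.12 (cv2) and the standard library are available. Lean on these libraries where they do the work, as an engineer would, in place of code of your own. Each camera call takes 0.05 s, during which the arm holds its last target. There are 200 camera calls.

## Task

Get this engraver's pallet ready for its next run. Turn the chuck's sleeve open before drawing out the finished brass capsule, so the jaws do not score it, and stand it upright on the ceramic coaster; then stand the new capsule down on the chuck's seat and turn the sleeve until the three jaws hold it firmly and straight. Also lay every wooden blank on the counter flat in a pocket of the nest plate that has its shape, and leave the other things on the counter where they are.

Things in the scene. Friction and masses are not known exactly. Their poses are not given: they have to be found in the camera images.
- pallet: aluminium bed plate with T-slots, 160 (x) x 276 (y) x 10 mm, fixed on the counter; origin at the centre of its underside. The nest plate and the chuck stand on its top, 10 mm above the counter.
- nest: plywood nest plate, 146 (x) x 168 (y) x 12 mm, fixed on the pallet, its top 22 mm above the counter; origin at the centre of its underside. It has two round and two square pockets, each 5 mm deep, with slightly chamfered mouths; neighbours along its y stand 86 mm apart, along its x 69 mm. The pockets' sides run along the plate's x and y.
- round_pocket_1 (a point): centre of the floor of a round pocket, 61 mm across, 5 mm deep, 17 mm above the counter
- round_pocket_2 (a point): centre of the floor of the other round pocket, same size
- square_pocket_1 (a point): centre of the floor of a square pocket, 56 mm wide, 5 mm deep, 17 mm above the counter; its x and y axes run along its sides
- square_pocket_2 (a point): centre of the floor of the other square pocket, same size
- chuck_seat (a point): point on the vertical axis of the self-centring chuck, on the steel seat on which the work stands, 32 mm above the counter. Around it three upright steel jaws, 9 mm wide, (smooth, friction about 0.3) move in and out together; their tops stand 40 mm above the seat. The chuck's square foot is 84 mm wide.
- sleeve_grip (a point): point on the chuck's axis at the height to grip its ribbed steel sleeve, 24 mm above the seat. The sleeve is a ring of 59 mm outer diameter round the jaws, from 4 mm to 38 mm above the seat, and can be gripped across from above, over the work.
- chuck_sleeve (a joint): turn of the sleeve, rad, -1.0 to 2.6; grows counter-clockwise seen from above, opening the jaws. The jaw faces stand 13.5 mm + 1.8 mm per rad from the axis: at 0 they touch a capsule's body, at 1.4 there are 2.5 mm of room round it; below 0 they press on it, firmly from -0.6 to the hard stop. It turns stiffly (0.25 Nm) and stays where it is left.
- jaw_1: one of the chuck's three jaws (origin on the chuck's axis, at its foot)
- jaw_2: one of the chuck's three jaws
- jaw_3: one of the chuck's three jaws
- finished_capsule: brass keepsake capsule that starts upright in the chuck, held or nearly held by the jaws: body 27 mm in diameter and 45 mm high, above it a cap 37 mm in diameter and 25 mm high (70 mm in all), about 0.16 kg; origin at the centre of its underside, z up along its axis
- new_capsule: a second capsule, the same in shape and size, standing on the counter; origin at the centre of its underside
- disc_1: round wooden blank, 58 mm in diameter, 18 mm thick, lying on the counter (may be absent); origin at the centre of its underside
- disc_2: round wooden blank, same size (may be absent)
- tile_1: square wooden blank, 52 x 52 mm, 18 mm thick, lying on the counter (may be absent); origin at the centre of its underside, x and y along its sides
- tile_2: square wooden blank, same size (may be absent)
- coaster: round ceramic coaster, 100 mm in diameter, 9 mm high, fixed; origin at the centre of its underside. The finished capsule belongs upright on it.
- balm_jar_b: black screw-lid jar, 56 mm wide, 48 mm high, near the nest plate, a bystander; origin at the centre of its underside
- balm_jar_a: black screw-lid jar, 56 mm wide, 48 mm high, a bystander; origin at the centre of its underside
- bell: brass counter bell, 84 mm wide, 62 mm high, a bystander; origin at the centre of its underside
There are look-alikes about, which are no part of the job. Leave any blue look-alike of the tile_2 alone.

How it is judged:
On the way, in this order (a step that is already met when the one before it is completed fails the run):
1. the finished capsule has been taken out of the opened chuck and stands upright on the coaster (horizontal distance between finished_capsule and coaster below 0.035 m and z of finished_capsule in the frame of coaster between 0.005 and 0.013 m and angle between finished_capsule's own z axis and vertical below 0.06 rad and linear speed of finished_capsule below 0.02 m/s), for 0.2 s.
2. the new capsule stands straight on the chuck's seat and all three jaws press on it (horizontal distance between new_capsule and chuck_seat below 0.002 m and z of new_capsule in the frame of chuck_seat between -0.003 and 0.002 m and angle between new_capsule's own z axis and vertical below 0.03 rad and contact force between each of jaw_1, jaw_2, jaw_3 and new_capsule above 4 N), for 0.2 s.
At the end, for the whole second after the job is handed in: Finished capsule upright at rest on the coaster, within 35 mm of its centre; new capsule on the chuck seat, within 2 mm of its axis, upright within 0.03 rad, each jaw pressing at least 4 N; every blank present flat on the floor (2 mm) of a pocket of its own shape, within 4 mm of its centre (all of step 1 and all of step 2 and velocity of joint chuck_sleeve below 0.05 rad/s and ((horizontal distance between disc_1 and round_pocket_1 below 0.004 m and z of disc_1 in the frame of round_pocket_1 between -0.003 and 0.002 m) or (horizontal distance between disc_1 and round_pocket_2 below 0.004 m and z of disc_1 in the frame of round_pocket_2 between -0.003 and 0.002 m)) and angle between each of disc_1, disc_2, tile_1, tile_2's own z axis and vertical below 0.04 rad and linear speed of each of disc_1, disc_2, tile_1, tile_2 below 0.02 m/s and ((horizontal distance between disc_2 and round_pocket_1 below 0.004 m and z of disc_2 in the frame of round_pocket_1 between -0.003 and 0.002 m) or (horizontal distance between disc_2 and round_pocket_2 below 0.004 m and z of disc_2 in the frame of round_pocket_2 between -0.003 and 0.002 m)) and ((horizontal distance between tile_1 and square_pocket_1 below 0.004 m and z of tile_1 in the frame of square_pocket_1 between -0.003 and 0.002 m) or (horizontal distance between tile_1 and square_pocket_2 below 0.004 m and z of tile_1 in the frame of square_pocket_2 between -0.003 and 0.002 m)) and ((horizontal distance between tile_2 and square_pocket_1 below 0.004 m and z of tile_2 in the frame of square_pocket_1 between -0.003 and 0.002 m) or (horizontal distance between tile_2 and square_pocket_2 below 0.004 m and z of tile_2 in the frame of square_pocket_2 between -0.003 and 0.002 m))); the robot touches nothing.
It fails at once if the finished capsule is dragged up between closed jaws (sleeve opened by less than 0.25 rad) (horizontal distance between finished_capsule and chuck_seat below 0.01 m and z of finished_capsule in the frame of chuck_seat between 0.006 and 0.04 m and value of joint chuck_sleeve below 0.25 rad).
It fails at once if a capsule falls over (angle between any of finished_capsule, new_capsule's own z axis and vertical above 0.7 rad).
It fails at once if a jar or the bell is knocked over or moved by more than 30 mm (distance of any of balm_jar_b, balm_jar_a, bell from where it was at the start of the episode above 0.03 m or angle between any of balm_jar_b, balm_jar_a, bell's own z axis and vertical above 0.4 rad).
Of disc_1, disc_2, tile_1, tile_2 only 2 to 4 are there at a start; the rules pass over those that are not, and their reading is None.
At some moment in a run one of disc_1, disc_2, tile_1, tile_2 may be knocked a few centimetres aside while the robot is not near it.
It also fails if it takes over 200 s, if anything falls off the work surface, if the arm or the gripper's body presses on something with over 40 N, if the wrist force passes 120 N, or if a joint passes its speed limit or range.

## Working session

There is one attempt and no reset: what is moved stays moved. The work goes in short steps, each a Python script; the robot and the scene stay as the last script left them, time stands still between calls to the robot, and variables do not carry over. Pictures are saved under pics/ and viewed, at most 14 in all, crops included, and the job is handed in when it is done.

```bash
mkdir -p pics; python3 - <<'E'
from workcell import *
import cv2,numpy as np
for n in("top","side"):
    im=get_image(n); cv2.imwrite(f"pics/{n}0.png",im["pixels"][:,:,::-1])
    np.savez(f"/tmp/{n}0.npz",**im)
    V=np.array(im["view"]);print(n,im["fx"],im["fy"],im["cx"],im["cy"],(-V[:3,:3].T@V[:3,3]).round(3),V[:3,:3].round(3).tolist(), (im["depth"]>0).mean())
print(tips_ahead if not callable(tips_ahead) else tips_ahead(),get_ee_rot(),get_grip_width(),get_clock())
E
```

```text
top 543.5903128002678 543.5903128002678 319.9330330999172 238.55872253844458 [ 0.286 -0.095  1.241] [[0.014, -1.0, 0.018], [-0.998, -0.015, -0.066], [0.066, -0.017, -0.998]] 0.9958040364583334
side 458.72534091085885 458.72534091085885 318.30025627354 249.7883640648428 [-0.176  0.787  0.807] [[-0.858, -0.514, 0.006], [-0.306, 0.501, -0.809], [0.413, -0.696, -0.587]] 0.99578125
0.011 [-7.19163835e-04  9.85172889e-01  1.71562982e-01 -6.85764252e-05] 0.08530775273815469 0.1
```

View pics/top0.png

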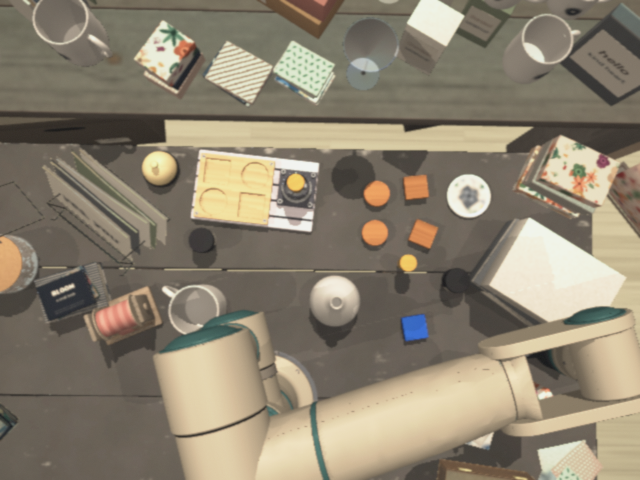

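View pics/side0.png

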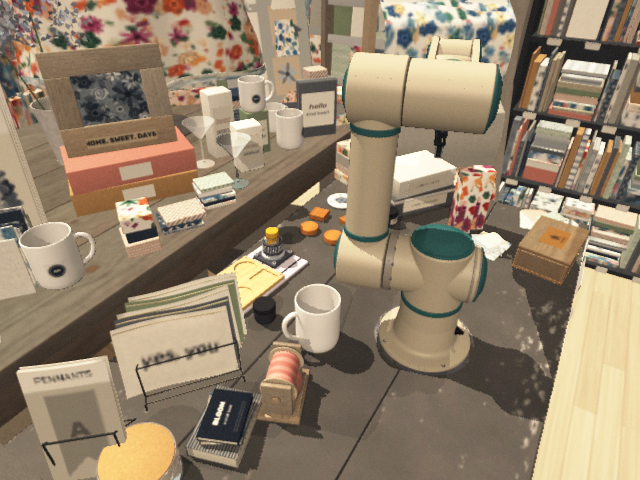

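The top view shows the pallet near (255,190): the nest is on the left, and the chuck with the finished capsule is at (296,183). The discs are at (376,193) and (374,233), the tiles at (416,187) and (423,235), the new capsule at (408,263) and the coaster at (469,196). The jars are at (202,240) and (456,280), the bell at (159,168), and the blue decoy at (414,327). The side view mostly shows the arm in front of the blanks.

```bash
cat > h.py <<'E'
from workcell import *
import numpy as np, cv2
def ray(im,uv,z):
    V=np.array(im["view"]);R=V[:3,:3];c=-R.T@V[:3,3]
    uv=np.atleast_2d(np.asarray(uv,float))
    d=np.c_[(uv[:,0]-im["cx"])/im["fx"],(uv[:,1]-im["cy"])/im["fy"],np.ones(len(uv))]@R
    return c+d*((z-c[2])/d[:,2])[:,None]
def cloud(im):
    h,w=im["depth"].shape;u,v=np.meshgrid(np.arange(w),np.arange(h));D=im["depth"]
    V=np.array(im["view"])
    P=np.stack([(u-im["cx"])/im["fx"]*D,(v-im["cy"])/im["fy"]*D,D],-1)
    return (P-V[:3,3])@V[:3,:3]
def hsv(im,lo,hi): return cv2.inRange(cv2.cvtColor(im["pixels"],cv2.COLOR_RGB2HSV),lo,hi)
def blobs(mask,im,z,amin=60,box=None):
    out=[]
    for c in cv2.findContours(mask,cv2.RETR_EXTERNAL,cv2.CHAIN_APPROX_NONE)[0]:
        a=cv2.contourArea(c)
        if a<amin: continue
        M=cv2.moments(c);uv=(M["m10"]/a,M["m01"]/a)
        if box and not(box[0]<uv[0]<box[2] and box[1]<uv[1]<box[3]): continue
        W=ray(im,c[:,0],z)[:,:2]
        r=cv2.minAreaRect((W*1000).astype(np.float32))
        out.append(dict(uv=np.round(uv,1),a=a,xy=ray(im,uv,z)[0,:2].round(4),rect=np.round(r[0]+r[1]+(r[2],),1)))
    return out
E
python3 - <<'E'
from h import *
im=dict(np.load("/tmp/top0.npz"))
P=cloud(im);H=cv2.cvtColor(im["pixels"],cv2.COLOR_RGB2HSV)
for n,(u,v) in dict(disc1=(376,193),disc2=(374,233),t1=(416,187),t2=(423,235),new=(408,263),fin=(296,183),coaster=(450,196),counter=(340,240),nest=(233,190),pocket=(215,205),jarb=(202,240),jara=(456,280),bell=(159,168),bottle=(335,300),mug=(195,290),shelf=(330,110),box=(545,260),plt=(310,220)).items():
    print(n,P[v,u].round(3),H[v,u])
m=hsv(im,(3,120,80),(16,255,255))
for b in blobs(m,im,.018,box=(340,160,480,300)): print("blank",b)
m=hsv(im,(18,130,110),(30,255,255))
for b in blobs(m,im,.07,box=(340,160,480,300)): print("new",b)
for b in blobs(m,im,.102,box=(270,160,330,220)): print("fin",b)
# height-based blobs
for n,z,box,lo,hi in(("jarb",.048,(180,220,230,260),.03,.06),("jara",.048,(440,265,475,298),.03,.06),("bell",.03,(130,140,190,200),.02,.08),("coaster",.009,(440,170,500,225),.005,.02),("nest",.022,(185,140,285,230),.0185,.03),("pallet",.010,(185,140,330,240),.006,.035)):
    k=((P[...,2]>lo)&(P[...,2]<hi)).astype(np.uint8)
    for b in blobs(k,im,z,box=box): print(n,b)
c=cv2.resize(im["pixels"][140:245,180:330],None,fx=5,fy=5,interpolation=cv2.INTER_CUBIC)
cv2.imwrite("pics/crop0.png",c[:,:,::-1])
E
```

```text
disc1 [ 0.472 -0.242  0.022] [ 14 147 237]
disc2 [ 0.381 -0.238  0.02 ] [ 14 148 236]
t1 [ 0.488 -0.334  0.016] [ 13 153 217]
t2 [ 0.378 -0.349  0.019] [ 12 152 218]
new [ 0.313 -0.306  0.068] [ 21 147 241]
fin [ 0.478 -0.063  0.103] [ 22 145 241]
coaster [ 0.47  -0.414  0.008] [ 30  12 242]
counter [ 0.365 -0.163 -0.002] [ 17  45 113]
nest [0.473 0.081 0.025] [ 25  80 242]
pocket [0.439 0.122 0.016] [ 24  86 241]
jarb [0.358 0.143 0.048] [ 8 16 63]
jara [ 0.278 -0.416  0.048] [15 26 59]
bell [0.516 0.243 0.044] [ 26  76 234]
bottle [ 0.229 -0.152  0.011] [ 17  38 155]
mug [0.247 0.163 0.007] [ 18  42 147]
shelf [ 0.631 -0.132  0.119] [ 21  49 120]
box [ 0.322 -0.578  0.13 ] [ 25  23 241]
plt [ 0.409 -0.093  0.012] [ 12  20 127]
blank {'uv': array([422.7, 233.7]), 'a': 504.5, 'xy': array([ 0.3812, -0.3487]), 'rect': array([ 381.4, -348.8,   53.3,   52.8,   67.6])}
blank {'uv': array([374.4, 232.5]), 'a': 502.0, 'xy': array([ 0.3822, -0.2391]), 'rect': array([ 382.3, -239.3,   56.7,   56.6,    0.5])}
blank {'uv': array([376.3, 193.4]), 'a': 503.0, 'xy': array([ 0.4713, -0.2427]), 'rec
[... 559 characters left out ...]
45.9,  52.7,  54.7,   0.9])}
jara {'uv': array([470.5, 276.4]), 'a': 764.0, 'xy': array([ 0.2861, -0.4481]), 'rect': array([ 283.4, -477.5,  236.5,  178.4,    9.7])}
bell {'uv': array([158.1, 167.3]), 'a': 826.0, 'xy': array([0.5203, 0.2487]), 'rect': array([520.5, 248.6,  73.4,  73.3,  65.4])}
coaster {'uv': array([468. , 195.5]), 'a': 1368.0, 'xy': array([ 0.4712, -0.4546]), 'rect': array([ 470.3, -454.8,   96.9,   97.4,   89.9])}
nest {'uv': array([233.3, 188.1]), 'a': 4662.5, 'xy': array([0.4774, 0.0808]), 'rect': array([477.7,  80.7, 168.4, 146.5,  84.3])}
pallet {'uv': array([254.4, 190.3]), 'a': 8189.0, 'xy': array([0.475 , 0.0345]), 'rect': array([475.4,  34.6, 275.8, 159.8,  84.4])}
```

View pics/crop0.png

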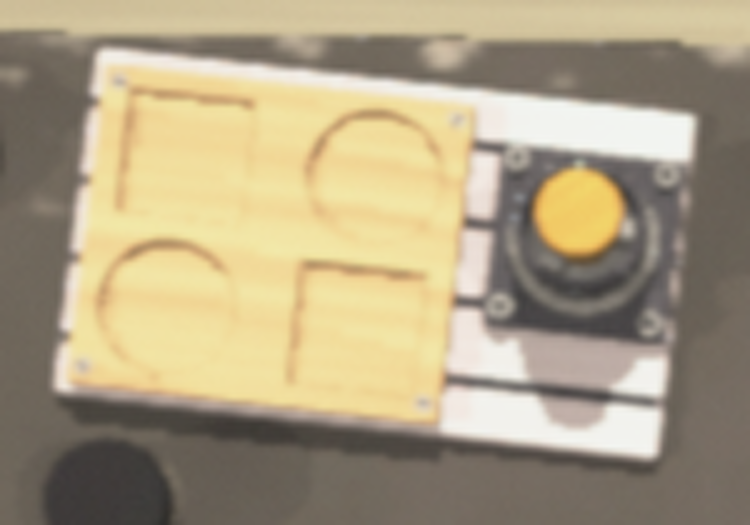

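The crop shows the square pockets at upper left and lower right, and the round ones at upper right and lower left. The pallet yaw is about -5.65°. The chuck foot's bolts centre at crop (584,240), which is pixel (296.7,188).

```bash
cat >> h.py <<'E'
def q(th):  # tool down, closing line (tool y) at angle th in world
    a=(th+np.pi/2)/2; return [0,np.cos(a),np.sin(a),0]
def st(s=""): print(s,"t%.1f"%get_clock(),np.round(get_ee_pos(),4),"F",np.round(get_ft_force(),1),"M",np.round(get_wrist_torque(),2),"w%.4f"%get_grip_width(),"ff%.0f"%get_finger_force(),"j6 %.2f"%get_joint_pos()[5])
YAW=-np.radians(5.65); N0=np.array([.4777,.0807])
def nest(lx,ly):
    c,s=np.cos(YAW),np.sin(YAW); return N0+np.array([c*lx-s*ly,s*lx+c*ly])
E
python3 - <<'E'
from h import *
im=dict(np.load("/tmp/top0.npz"));P=cloud(im)
print(tips_ahead() if callable(tips_ahead) else tips_ahead)
for z in(.02,.025,.03): print("bolts",z,ray(im,(296.7,188),z)[0,:2].round(4))
V=cv2.cvtColor(im["pixels"],cv2.COLOR_RGB2HSV)[...,2]
k=((V<110)&(P[...,2]>.015)).astype(np.uint8); k=cv2.morphologyEx(k,cv2.MORPH_CLOSE,np.ones((5,5)))
for b in blobs(k,im,.025,box=(275,160,325,215)): print("foot",b)
sub=P[160:215,270:325]; print("foot z",np.median(P[171,283:285,2]),np.percentile(P[203:206,279:283,2],50))
r=((sub[...,2]>.062)&(sub[...,2]<.076)); print("sleeve top pts",r.sum(), sub[r][:,:2].min(0),sub[r][:,:2].max(0))
k=np.zeros(P.shape[:2],np.uint8);k[160:215,270:325]=(sub[...,2]>.055)
for b in blobs(k,im,.07,box=(275,160,325,215)): print("sleeve+cap",b)
print("bottle max z",P[270:330,305:365,2].max(),"shelf edge x where z>.08 at u=255,300:",[P[:200,u,0][P[:200,u,2]>.08].min() for u in(220,255,270)])
E
```

```text
0.011
bolts 0.02 [ 0.4804 -0.062 ]
bolts 0.025 [ 0.4796 -0.0621]
bolts 0.03 [ 0.4788 -0.0623]
foot {'uv': array([297.3, 192.6]), 'a': 681.0, 'xy': array([ 0.4693, -0.0637]), 'rect': array([477.4, -61.5,  80.4,  79. ,  84.5])}
foot z 0.025279870929429567 0.017956703888559713
sleeve top pts 210 [ 0.45125632 -0.08995991] [ 0.50886124 -0.03102672]
sleeve+cap {'uv': array([295.3, 184.9]), 'a': 559.0, 'xy': array([ 0.4792, -0.0602]), 'rect': array([479. , -60.6,  56.9,  58.6,   1. ])}
bottle max z 1.2406591529646163 shelf edge x where z>.08 at u=255,300: [np.float64(0.2860214245559555), np.float64(0.614676425674476), np.float64(0.6140351707885537)]
```

```bash
python3 - <<'E'
from h import *
C=np.array([.4794,-.0608]);th=-1.2
release()
reach([*C,.25],q(th)); st("above")
move_linear([*C,.13],rate=.1); print(move_linear([*C,.049],rate=.06,until_force=8)); st("down")
gripper_close(20); st("closed20")
E
```

```text
above t2.2 [ 0.4793 -0.0615  0.25  ] F [ 0.1 -1.1  0.7] M [ 0.01 -0.01  0.  ] w0.0854 ff0 j6 1.00
False
down t5.1 [ 0.4797 -0.0609  0.0494] F [0.2 0.1 0. ] M [ 0.01  0.02 -0.04] w0.0854 ff0 j6 1.00
closed20 t5.5 [ 0.4801 -0.0621  0.0498] F [ 0.7 -5.4  1.8] M [-0.82 -0.04 -0.07] w0.0545 ff26 j6 1.00
```

```bash
python3 - <<'E'
from h import *
for C in ([.4798,-.0620],[.4801,-.0630]):
    move_linear([*C,.049],rate=.02); sleep(.2); st(C)
E
```

```text
[0.4798, -0.062] t5.9 [ 0.4802 -0.0622  0.0498] F [-2.2 -0.2  5.2] M [-0.24  0.22 -0.15] w0.0543 ff26 j6 1.00
[0.4801, -0.063] t6.4 [ 0.4802 -0.0622  0.0498] F [-4.8  5.8  6.6] M [ 0.24  0.48 -0.17] w0.0541 ff27 j6 0.99
```

```bash
python3 - <<'E'
from h import *
move_linear([.4800,-.0621,.049],rate=.02); gripper_close(70); st()
j0=np.array(get_joint_pos())
for k in range(1,5):
    j=j0.copy(); j[5]-=.55*k; move_j(j); st(k)
sleep(.3);st("end")
E
```

```text
t6.8 [ 0.4802 -0.0622  0.05  ] F [-4.6  0.9  8. ] M [-0.25  0.57 -0.09] w0.0535 ff74 j6 1.00
1 t7.4 [ 0.4805 -0.0626  0.0501] F [ 2.4 -3.7 -1.4] M [-0.6  -0.55  0.22] w0.0537 ff74 j6 0.45
2 t8.0 [ 0.4809 -0.0627  0.0501] F [ 5.4 -5.9 -4.3] M [-0.63 -0.94  0.2 ] w0.0540 ff74 j6 -0.10
3 t8.6 [ 0.4814 -0.0626  0.0501] F [10.1 -4.9 -6.4] M [-0.6  -1.38  0.27] w0.0535 ff75 j6 -0.65
4 t9.2 [ 0.4818 -0.0623  0.0502] F [13.4 -2.8 -8.6] M [-0.25 -1.72  0.24] w0.0534 ff75 j6 -1.20
end t9.5 [ 0.4818 -0.0623  0.0502] F [13.  -3.  -8.8] M [-0.25 -1.76  0.26] w0.0538 ff75 j6 -1.20
```

```bash
python3 - <<'E'
from h import *
C=[.4812,-.0621]
release(); sleep(.2); st("rel")
move_linear([*C,.088],rate=.08); st("up")
gripper_close(30); st("grip cap")
move_linear([*C,.20],rate=.08); st("lift")
im=get_image("top"); cv2.imwrite("pics/t1.png",im["pixels"][:,:,::-1][130:330,180:500].repeat(2,0).repeat(2,1))
K=[.4725,-.4562]
reach([*K,.20],q(0)); st("over")
move_linear([*K,.085],rate=.1); print(move_linear([*K,.062],rate=.03,until_force=4)); st("down")
E
```

```text
rel t10.1 [ 0.4801 -0.0622  0.0501] F [-0.  -0.7 -1.1] M [ 0.04  0.04 -0.  ] w0.0855 ff0 j6 -1.20
up t10.7 [ 0.4811 -0.0621  0.0879] F [ 0.2  0.6 -1.2] M [ 0.03 -0.03  0.03] w0.0856 ff0 j6 -1.20
grip cap t11.3 [ 0.4812 -0.0621  0.0879] F [-0.4  0.4 -0.2] M [ 0.08 -0.05  0.01] w0.0361 ff30 j6 -1.20
lift t12.8 [ 0.481  -0.062   0.1994] F [-0.1 -0.2 -1.1] M [ 0.05  0.02 -0.04] w0.0361 ff30 j6 -1.20
over t14.3 [ 0.4733 -0.455   0.2004] F [-0.8 -0.1 -1.4] M [ 0.01 -0.02  0.01] w0.0357 ff30 j6 -0.82
True
down t16.3 [ 0.4723 -0.456   0.065 ] F [-0.3  0.   4.7] M [ 0.08  0.04 -0.08] w0.0359 ff31 j6 -0.82
```

View pics/t1.png

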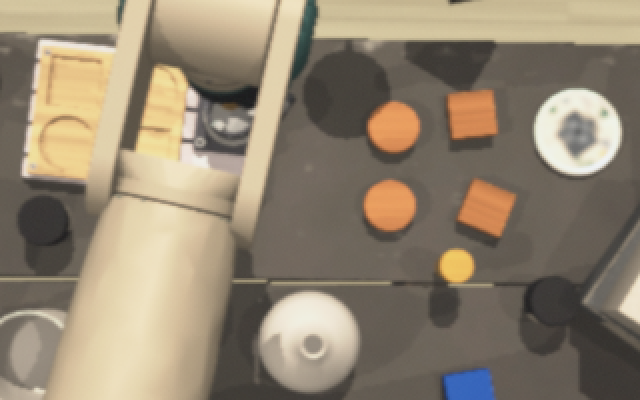

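At lift-out the chuck was empty and the blanks and new capsule were where I first saw them. The finished capsule touched down at the expected height on the coaster.

```bash
python3 - <<'E'
from h import *
release(); sleep(.3); K=np.array(get_ee_pos())
move_linear([K[0],K[1],.20],rate=.15)
reach([.33,-.30,.22],q(.6)); st()
im=get_image("top"); np.savez("/tmp/t2.npz",**im)
m=hsv(im,(18,130,110),(30,255,255))
for b in blobs(m,im,.079,box=(430,150,520,230)): print("fin",b)
P=cloud(im); print("chuck z",P[178:196:4,286:306:4,2].round(3).tolist())
cv2.imwrite("pics/t2.png",np.hstack([cv2.resize(im["pixels"][b:b+60,a:a+60],(400,400),interpolation=cv2.INTER_CUBIC) for a,b in((267,157),(440,160))])[:,:,::-1])
E
```

```text
t19.0 [ 0.3304 -0.3004  0.22  ] F [ 0.7 -0.6  0. ] M [-0.03  0.    0.01] w0.0855 ff0 j6 -1.42
fin {'uv': array([476.4, 191.1]), 'a': 173.0, 'xy': array([ 0.4706, -0.4525]), 'rect': array([ 470.9, -452.8,   30.6,   32.9,    0.9])}
chuck z [[0.068, 0.055, 0.041, 0.033, 0.031], [0.03, 0.035, 0.03, 0.032, 0.03], [0.034, 0.028, 0.035, 0.035, 0.037], [0.03, 0.031, 0.033, 0.031, 0.035], [0.065, 0.071, 0.031, 0.032, 0.068]]
```

View pics/t2.png

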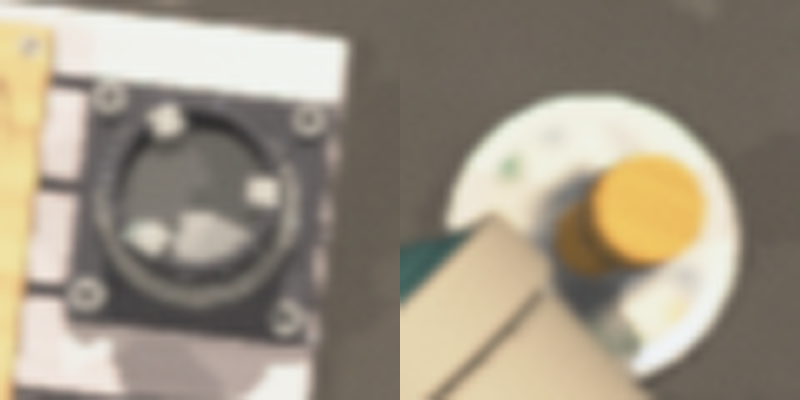

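The jaws are well open and the seat is clear. The finished capsule stands upright on the coaster, about 15 mm right of centre.

```bash
python3 - <<'E'
from h import *
n=[.3155,-.3072]
move_linear([*n,.12],rate=.1); print(move_linear([*n,.057],rate=.06,until_force=6)); st("at new")
gripper_close(30); sleep(.2); st("grip")
move_linear([*n,.20],rate=.1); st("lift")
C=[.4812,-.0621]
reach([*C,.20],q(.6)); st("over")
move_linear([*C,.135],rate=.1); print(move_linear([*C,.086],rate=.03,until_force=5)); st("down")
E
```

```text
False
at new t21.4 [ 0.3157 -0.3074  0.0575] F [0.1 0.2 0.1] M [-0.03  0.02  0.05] w0.0854 ff0 j6 -1.46
grip t22.1 [ 0.3156 -0.3073  0.0573] F [-0.6 -1.   3.1] M [0.06 0.14 0.04] w0.0360 ff30 j6 -1.46
lift t23.7 [ 0.3153 -0.307   0.1993] F [ 0.3  0.7 -2.4] M [ 0.   -0.02  0.01] w0.0354 ff30 j6 -1.46
over t24.9 [ 0.481  -0.063   0.1999] F [ 0.5 -0.6 -2.8] M [ 0.01  0.   -0.  ] w0.0359 ff30 j6 -0.81
True
down t27.0 [ 0.4812 -0.0622  0.0891] F [-1.6  0.4  4.8] M [ 0.04  0.08 -0.05] w0.0358 ff31 j6 -0.80
```

```bash
python3 - <<'E'
from h import *
C=[.4812,-.0621]
release(); sleep(.2); 
move_linear([*C,.15],rate=.15); reach([*C,.15],q(1.9))
print(move_linear([*C,.049],rate=.06,until_force=8)); st("down")
gripper_close(70); st("closed")
j0=np.array(get_joint_pos())
for k in range(1,18):
    j=j0.copy(); j[5]+=.2*k; move_j(j); m=get_wrist_torque()[2]
    print(round(.2*k,2),np.round(get_wrist_torque(),2),np.round(get_ft_force(),1),round(get_finger_force()),round(get_grip_width(),4))
    if abs(m)>.8 or np.linalg.norm(get_ft_force())>35: break
st("end")
E
```

```text
False
down t31.4 [ 0.4814 -0.0621  0.0494] F [ 0.  -0.8 -0. ] M [-0.04 -0.01 -0.  ] w0.0852 ff0 j6 -2.10
closed t31.8 [ 0.4812 -0.0617  0.0499] F [-4.7  2.6  6.8] M [ 0.56  0.72 -0.09] w0.0549 ff73 j6 -2.10
0.2 [ 0.1   0.09 -0.28] [ 0.2 -0.7  1.1] 75 0.0549
0.4 [ 0.    0.08 -0.26] [-0.5 -0.1  0.9] 75 0.0548
0.6 [ 0.09  0.12 -0.26] [-1.1  0.5  0.8] 75 0.0549
0.8 [ 0.04  0.2  -0.27] [-1.6 -0.7  1.1] 75 0.055
1.0 [-0.07  0.23 -0.21] [-2.6 -1.2  1. ] 75 0.0547
1.2 [-0.09  0.32 -0.27] [-2.8 -1.1  1.9] 75 0.0549
1.4 [-0.22  0.3  -0.22] [-3.3 -1.1  2. ] 75 0.0551
1.6 [-0.25  0.37 -0.2 ] [-4.5 -1.3  4.1] 75 0.0547
1.8 [-0.32  0.39 -0.28] [-5.  -2.6  3.1] 75 0.0549
2.0 [-0.35  0.4  -0.22] [-3.5 -1.9  3.8] 76 0.055
2.2 [-0.46  0.44 -0.27] [-3.9 -2.7  3.3] 76 0.0552
2.4 [-0.49  0.41 -0.22] [-5.7 -2.6  3.9] 76 0.055
2.6 [-0.52  0.49 -0.27] [-4.9 -2.1  3.1] 76 0.055
2.8 [-0.59  0.49 -0.21] [-5.3 -2.6  3.8] 76 0.0551
3.0 [-0.65  0.59 -0.11] [-5.9 -0.9  4.8] 76 0.055
3.2 [-0.63  0.65 -0.08] [-4.4 -1.4  5.1] 75 0.0552
3.4 [-0.35 -1.08  0.01] [ 5.3 -1.1 -2. ] 78 0.0546
end t37.0 [ 0.4822 -0.0617  0.0501] F [ 5.3 -1.1 -2. ] M [-0.35 -1.08  0.01] w0.0546 ff78 j6 1.29
```

```bash
python3 - <<'E'
from h import *
C=[.4812,-.0621]
release(); sleep(.2); st()
move_linear([*C,.20],rate=.15); reach([.40,-.28,.22],q(.6)); st()
im=get_image("top"); np.savez("/tmp/t3.npz",**im)
m=hsv(im,(18,130,110),(30,255,255))
for b in blobs(m,im,.102,box=(270,160,330,220)): print("new in chuck",b)
im2=get_image("side")
a=cv2.resize(im["pixels"][157:217,267:327],(400,400),interpolation=cv2.INTER_CUBIC)
b=cv2.resize(im2["pixels"][215:275,240:300],(400,400),interpolation=cv2.INTER_CUBIC)
cv2.imwrite("pics/t3.png",np.hstack([a,b])[:,:,::-1])
E
```

```text
t37.6 [ 0.4812 -0.0617  0.0499] F [-0.1 -0.7  0.9] M [ 0.01 -0.01  0.01] w0.0852 ff0 j6 1.30
 t41.0 [ 0.4001 -0.2798  0.2199] F [-0.5 -0.1 -0.9] M [-0.04 -0.01 -0.  ] w0.0858 ff0 j6 -1.29
new in chuck {'uv': array([295.3, 181.9]), 'a': 198.0, 'xy': array([ 0.4802, -0.061 ]), 'rect': array([480.1, -60.4,  34.1,  33.8,   0.9])}
```

View pics/t3.png

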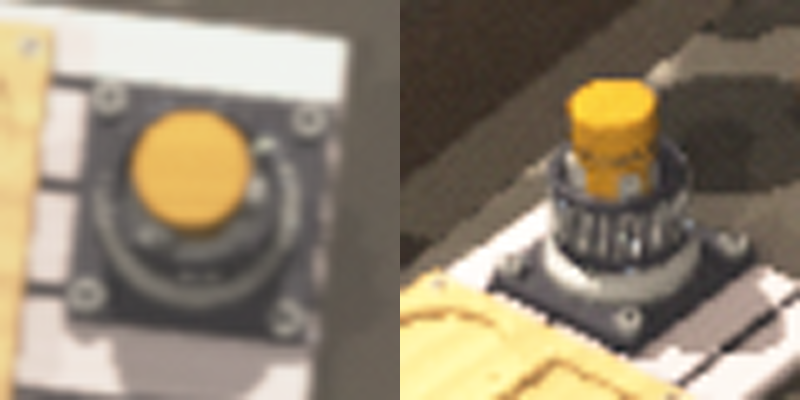

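The new capsule stands straight in the chuck, at the same pixel (295.3,181.9) the finished one had. The sleeve torque fell off towards the end of the turn, so I'll regrip it and check that it is at the stop.

```bash
python3 - <<'E'
from h import *
C=[.4812,-.0621]
reach([*C,.18],q(.9))
move_linear([*C,.12],rate=.15);print(move_linear([*C,.049],rate=.06,until_force=8))
gripper_close(70); sleep(.1); st("closed")
j0=np.array(get_joint_pos())
for k in range(1,9):
    j=j0.copy(); j[5]+=.1*k; move_j(j); sleep(.1); m=get_wrist_torque()[2]
    print(round(.1*k,2),np.round(get_wrist_torque(),2),np.round(get_ft_force(),1),round(get_finger_force()),round(get_grip_width(),4),get_joint_pos()[5]-j0[5])
    if abs(m)>.6: break
st("end")
E
```

```text
False
closed t44.4 [ 0.4814 -0.0621  0.0498] F [-2.5  1.1  5.4] M [0.14 0.42 0.06] w0.0539 ff75 j6 -1.10
0.1 [0.19 0.67 0.07] [-4.1  0.9  4. ] 76 0.0539 0.09803863932585077
0.2 [-0.74 -0.33  2.1 ] [ 1.9 -4.2 -0. ] 93 0.0539 0.1952522249078943
end t45.1 [ 0.482  -0.0628  0.05  ] F [ 1.9 -4.2 -0. ] M [-0.74 -0.33  2.1 ] w0.0539 ff93 j6 -0.91
```

The regrip ran straight into the hard stop (2.1 Nm), so the jaws are fully closed on the new capsule. Next are the tiles. I'll pinch each one across both axes first so it is centred in the hand.

```bash
cat >> h.py <<'E'
NT=np.array([.4792,.0794]); B=np.array([.0015,-.0025])
def ntrue(lx,ly): return nest(lx,ly)-N0+NT
def blanks():
    im=get_image("top"); out=[]
    m=hsv(im,(3,120,80),(16,255,255))
    for c in cv2.findContours(m,cv2.RETR_EXTERNAL,cv2.CHAIN_APPROX_NONE)[0]:
        if cv2.contourArea(c)<250: continue
        W=(ray(im,c[:,0],.018)[:,:2]*1000).astype(np.float32)
        (x,y),R=cv2.minEnclosingCircle(W); r=cv2.minAreaRect(W)
        if not(-420<y<-150): continue
        f=cv2.contourArea(W)/(np.pi*R*R); d=f>.8
        out.append(("disc" if d else "tile",np.array(r[0])/1000,r[2],round(f,2)))
    return im,out
def pick(xy,th,z=.018):
    release(); xy=list(xy)
    reach([*xy,.12],q(th+np.pi/2)); move_linear([*xy,z+.004],rate=.1,until_force=10)
    gripper_close(20); st("pinch1"); release()
    move_linear([*xy,.06],rate=.15); reach([*xy,.06],q(th)); move_linear([*xy,z],rate=.1,until_force=10)
    gripper_close(40); st("grip"); move_linear([*xy,.14],rate=.15); st("lift")
def place(xy,th,z=.035):
    xy=list(xy); reach([*xy,.14],q(th)); move_linear([*xy,z+.012],rate=.1)
    hit=move_linear([*xy,z-.001],rate=.02,until_force=5); st("placed %s"%hit)
E
python3 - <<'E'
from h import *
release(); sleep(.1); move_linear([.4812,-.0621,.20],rate=.15)
im,b=blanks(); [print(x) for x in b]
t=max((x for x in b if x[0]=="tile"),key=lambda x:x[1][0])
th=np.radians(t[2]); th=th if abs(th)<.8 else th-np.pi/2
pick(t[1]+B,th)
place(ntrue(.0345,.043),YAW)
E
```

```text
('tile', array([ 0.38138953, -0.34858389]), 68.27914428710938, 0.66)
('disc', array([ 0.38226266, -0.23933559]), 0.49049440026283264, 0.92)
('disc', array([ 0.47117313, -0.2432431 ]), 45.54832077026367, 0.92)
('tile', array([ 0.51000778, -0.34256134]), 6.674825191497803, 0.67)
pinch1 t49.9 [ 0.5118 -0.3453  0.0228] F [-0.6  0.2  3.9] M [ 0.06  0.2  -0.01] w0.0511 ff21 j6 -2.34
grip t53.1 [ 0.5121 -0.3455  0.0192] F [0.8 0.3 4.6] M [0.02 0.05 0.03] w0.0505 ff42 j6 -0.77
lift t54.1 [ 0.511  -0.3447  0.1385] F [ 0.1  0.8 -0.6] M [ 0.05 -0.03  0.03] w0.0508 ff42 j6 -0.77
placed True t57.4 [0.5177 0.1188 0.0361] F [-1.5 -0.5  5.1] M [-0.02  0.06  0.05] w0.0505 ff42 j6 0.25
```

```bash
python3 - <<'E'
from h import *
release(); p=get_ee_pos(); move_linear([p[0],p[1],.14],rate=.15)
im,b=blanks(); [print(x) for x in b]
t=[x for x in b if x[0]=="tile"][0]
th=np.radians(t[2]); th=th if abs(th)<.8 else th-np.pi/2
pick(t[1]+B,th)
im=get_image("top"); m=hsv(im,(3,120,80),(16,255,255))
for x in blobs(m,im,.035,box=(180,140,290,235)): print("nest tile",x, "target cam",nest(.0345,.043))
place(ntrue(-.0345,-.043),YAW)
E
```

```text
('tile', array([ 0.38140283, -0.34855051]), 68.27914428710938, 0.66)
('disc', array([ 0.38226266, -0.23933559]), 0.49049440026283264, 0.93)
('disc', array([ 0.47117313, -0.2432431 ]), 45.54832077026367, 0.92)
pinch1 t62.5 [ 0.3831 -0.3513  0.0226] F [-1.   1.2  4.7] M [0.2  0.2  0.06] w0.0509 ff21 j6 -2.00
grip t65.7 [ 0.3834 -0.3516  0.019 ] F [-0.1  1.1  5.3] M [0.03 0.06 0.  ] w0.0507 ff42 j6 -0.43
lift t66.7 [ 0.3824 -0.3506  0.1387] F [-0.1 -0.5 -1.5] M [ 0.05 -0.01  0.02] w0.0506 ff42 j6 -0.43
nest tile {'uv': array([215.9, 169.8]), 'a': 543.0, 'xy': array([0.5159, 0.1186]), 'rect': array([516. , 118.8,  55.1,  54. ,  84.5])} target cam [0.5162658  0.12009453]
placed True t69.8 [0.4405 0.04   0.036 ] F [-0.4  0.4  5.6] M [-0.02  0.14 -0.03] w0.0506 ff42 j6 0.11
```

```bash
cat > d.py <<'E'
from h import *
import sys
release(); p=get_ee_pos(); move_linear([p[0],p[1],.14],rate=.15)
im,b=blanks(); [print(x) for x in b]
t=max((x for x in b if x[0]=="disc"),key=lambda x:x[1][0])
pick(t[1]+B,np.radians(-57))
lx=float(sys.argv[1]); place(ntrue(lx,-lx*43/34.5),np.radians(-56.9))
E
python3 d.py .0345
```

```text
('disc', array([ 0.38226266, -0.23933559]), 0.49049440026283264, 0.92)
('disc', array([ 0.47117313, -0.2432431 ]), 45.54832077026367, 0.91)
pinch1 t74.0 [ 0.473  -0.2459  0.0229] F [-3.   1.5  5.9] M [ 0.21  0.34 -0.  ] w0.0554 ff21 j6 -1.12
grip t77.2 [ 0.4734 -0.2462  0.0193] F [-1.  -0.5  5.8] M [ 0.17  0.19 -0.02] w0.0555 ff42 j6 0.45
lift t78.2 [ 0.4721 -0.2454  0.1387] F [-0.6  0.6 -0.5] M [-0.01  0.02  0.03] w0.0554 ff42 j6 0.45
placed True t80.9 [0.5092 0.0332 0.0363] F [-0.8  0.9  5.8] M [-0.03  0.14 -0.06] w0.0554 ff43 j6 0.99
```

```bash
python3 d.py -.0345
```

```text
('disc', array([ 0.38226266, -0.23933559]), 0.49049440026283264, 0.92)
pinch1 t85.9 [ 0.3841 -0.242   0.0228] F [-1.9  1.   4.7] M [ 0.25  0.3  -0.01] w0.0552 ff20 j6 -1.22
grip t89.0 [ 0.3843 -0.2422  0.0192] F [-0.5  0.9  5.7] M [0.22 0.24 0.03] w0.0555 ff42 j6 0.35
lift t90.0 [ 0.3833 -0.2415  0.1389] F [-0.2  0.2 -0.4] M [ 0.02 -0.03  0.02] w0.0555 ff42 j6 0.35
placed True t93.0 [0.449  0.1256 0.0363] F [-0.6  0.6  3.9] M [-0.11  0.11 -0.  ] w0.0556 ff43 j6 1.19
```

```bash
python3 - <<'E'
from h import *
release(); p=get_ee_pos(); move_linear([p[0],p[1],.18],rate=.15); reach([.35,-.3,.25],q(-.5)); sleep(.3)
im=get_image("top"); P=cloud(im); m=hsv(im,(3,120,80),(16,255,255))
for x in blobs(m,im,.035,box=(180,140,290,235)):
    u,v=x["uv"].astype(int); s=P[v-6:v+7,u-6:u+7]; A=np.c_[s[...,:2].reshape(-1,2)-s[...,:2].mean((0,1)),np.ones(169)]
    print("nest",x["xy"],x["rect"],"plane",np.linalg.lstsq(A,s[...,2].ravel(),rcond=None)[0].round(3))
print("pockets cam",[nest(a*.0345,b*.043).round(4) for a in(1,-1) for b in(1,-1)])
st()
c=cv2.resize(im["pixels"][140:250,180:500],(800,275),interpolation=cv2.INTER_CUBIC)
im2=get_image("side"); d=cv2.resize(im2["pixels"][180:310,200:420],(550,325),interpolation=cv2.INTER_CUBIC)
d=np.hstack([d,np.zeros((325,250,3),np.uint8)])
cv2.imwrite("pics/end.png",np.vstack([c,d])[:,:,::-1])
E
```

```text
nest [0.4391 0.0402] [439.2  40.4  54.3  54.1  84.3] plane [-0.027 -0.025  0.035]
nest [0.4473 0.1249] [446.9 125.5  56.   57.8   0.9] plane [ 0.021 -0.024  0.035]
nest [0.5071 0.0332] [506.9  33.5  56.4  58.1   1. ] plane [-0.009  0.     0.035]
nest [0.5159 0.1185] [515.8 118.7  54.8  54.5  84.4] plane [-2.488 -2.337  0.042]
pockets cam [array([0.5163, 0.1201]), array([0.5078, 0.0345]), array([0.4476, 0.1269]), array([0.4391, 0.0413])]
 t96.5 [ 0.3502 -0.2997  0.25  ] F [-0.8 -0.1  0.2] M [0.04 0.02 0.03] w0.0854 ff0 j6 -0.29
```

View pics/end.png

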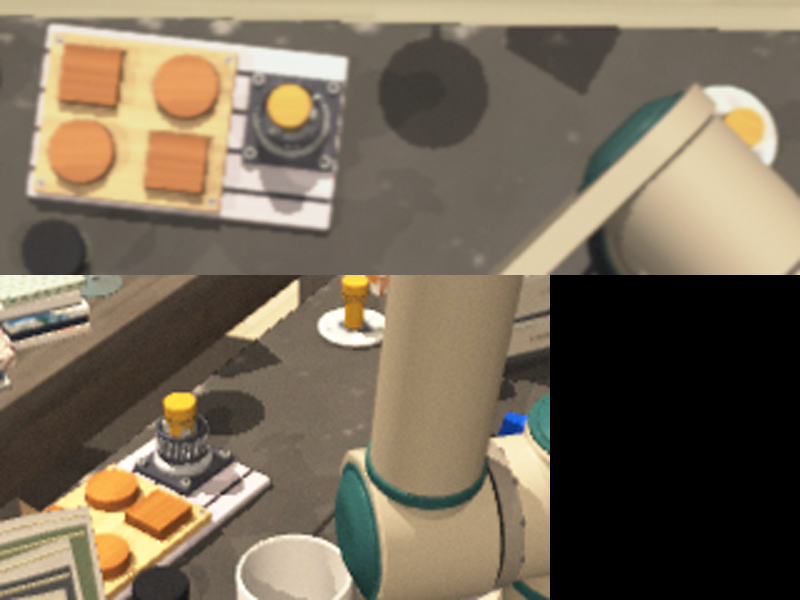

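All four blanks sit in pockets of their own shape: tiles at (90,75) and (178,163), discs at (186,86) and (80,152). Both capsules stand upright. One depth fit, on tile_1, looks like outliers, so I'll check it with medians and then hand in.

```bash
python3 - <<'E'
from h import *
P=cloud(get_image("top"))[162:178,208:224,2]
h=[np.median(P[:8,:8]),np.median(P[:8,8:]),np.median(P[8:,:8]),np.median(P[8:,8:])]; print(np.round(h,4))
if max(h)<.0375 and min(h)>.0325: print(sign_off(),get_clock())
E
```

```text
[0.0349 0.0354 0.0358 0.0353]
the job is handed in; nothing more can be done
the job is handed in; nothing more can be done
```

The job is handed in at about 97 s: the finished capsule stands on the coaster, the new one is clamped straight in the chuck with the sleeve at its stop, and all four blanks lie flat in pockets of their own shape; the verdict itself was not reported back.

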